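# Shut one pick-and-mix bin, hold the next open for refilling

## Robot

A 6-joint arm with a two-finger parallel gripper is mounted at the origin on a cart in front of the work surface, level with it; the furniture and walls round the work are solid. World frame = base frame: x ahead of the robot, y to its left, z up, the work surface at z = 0. Lengths are in m, angles in rad, forces in N, time in s.
With the tool pointing down it reaches from about 0.4 to 0.825 m from the base axis. Payload 7 kg.
Tool frame: the origin (TCP) lies midway between the tips of the shut fingers; the grasp point (between the pads) lies 19 mm behind it; z points along the fingers, y is the line along which they close (so a half turn about z gives the same grasp; the last joint's range is limited). The gripper opens to 88 mm and grips with 3 to 60 N. Pads are 19 mm wide; open, the fingers measure 130 mm over their backs; the gripper's body (78 mm by 193 mm) begins 47 mm behind the grasp point.
Start: joints at [0.288, 0.359, 0.012, 0, -1.224, -0.288], TCP at [0.675, -0, 0.227] pointing down, gripper open.
Joint ranges: [-3.07, 3.07], [-1.43, 2.12], [-1.02, 1.25], [-3.03, 1.67], [-3.05, -0], [-3.03, 3.03]. Speed limits (rad/s): [2.39, 2.39, 3.01, 3.14, 3.14, 3.14].

## Interface

Orientations are given as [roll, pitch, yaw] about the fixed x, y, z axes, in that order (R = Rz(yaw) Ry(pitch) Rx(roll)).
In Python, from station import get_state, grab_frame, calibration, job_done, boxes_of, regions_of, spot_point gives the robot as it stands. The module is installed in compiled form; this text tells all that it offers.
- The arm moves only by the tool arm_command, never from a script. Its argument "commands" is a list of rows, each an object of numbers: "tx", "ty", "tz": the shift along the tool's x, y, z each as a share of 25 cm, from -1 to 1; "twist": the turn about the tool's z as a share of 180 degrees, from -1 to 1. A call has exactly 8 rows; each row is the pose to reach, as a shift and turn from the pose commanded when the call began, along the tool's axes at that moment, turning the shorter way round; what a row does not reach only later rows make up. A row lasts 1/12 s, in which the tool goes at most 41.7 mm and 7.16 degrees, less where a joint would pass 70% of its speed; a pose out of reach is approached as far as the arm can. A call with a number of a shift or a turn outside -1 to 1 is refused whole. A call with a gripper value outside its range is refused whole. "claw" is the opening, from 0 (shut) to 1 (fully open), set as the call begins (left out, the last holds). The fingers move at their own pace and stop on an object; "grip_force" is the grip in N (left out, the last holds). Time passes only in rows, so rows that repeat a pose let the fingers close, or fill a call up. It gives the time, the measured TCP pose, the force, the opening and the grip force at its end, in the units of the state.
- get_state(): the state, without advancing time (a new reading comes with each control period).
- grab_frame(name): name is "scene" or "side" or "wrist"; returns the picture (400x640x3 uint8, red, green, blue); there is no depth.
- calibration(name): a dict with "camera_matrix" (3x3 intrinsics, pixels), "extrinsics" (4x4, takes a point from camera to world coordinates). Camera axes: x right, y down, z forward; pixel columns grow to the right and rows downward; lengths in m; the calibration is good to about 2 mm. The wrist camera is an equidistant fisheye: a pixel r from the principal point sees the ray r / f radians off the axis. A picture is of the moment at which its call begins: read the wrist's pose just before it. calibration takes no time and is no camera call; for the wrist camera it gives the pose at the moment of the call.
- job_done(): hands the job in; it is judged then, once.
Trained networks look in the newest picture that a camera, given by its name, has taken for a name from the list of things; names that differ only in an ending like _2 or _b are one class to them, and where a whole thing is asked for, a point or a joint stands for the part that bears it (a point fixed in the world has none). Each returns a list of dicts, best first, with "score" (0 to 1); they miss things now and then, are a little off and sometimes report something else, mostly with a low value. They report only what shows in the picture. A call takes as long as a camera call.
- boxes_of(query, camera): "rect" ([left, top, right, bottom] in pixels, round what is visible of it).
- regions_of(query, camera): "region" (400x640 bool, what is visible of it) and "rect" ([left, top, right, bottom] in pixels, round what is visible of it).
- spot_point(query, camera): "uv" ([column, row] in pixels: a listed point, or the origin of a listed thing).
The state is a dict: "t": time; "q": joint angles; "qd": joint speeds; "joint_efforts": joint torques, N m; "eef_pos": TCP position; "ee_rot": TCP orientation; "force": force on the tool from outside, world axes, zero at the start; "moment": the same for the moment, N m; "width": finger opening in m; "gripper_force": force on a finger pad.
Only numpy, scipy, OpenCV 4.12 (cv2) and the standard library are available. Lean on these libraries where they do the work, as an engineer would, in place of code of your own. Each camera call takes 0.05 s, during which the arm holds its last target. There are 200 camera calls.

## Task

We are refilling the pick-and-mix bins. The bin just filled still has its lid perched up on its catch: press that lid down until it is fully home, then lift the lid of the empty bin to 60 degrees from shut and keep holding it there, because it would spring shut while I pour. Finish while still holding it; leave the third bin shut and do not disturb the small things lying round about.

Things in the scene. Friction and masses are not known exactly. Their poses are not given: they have to be found in the camera images.
- bin_filled: Wooden pick-and-mix bin full of small round white sweets, the one just filled; its clear lid stands about 20 mm up at the front. Open-topped box 155 deep (x) x 100 wide (y) x 100 mm high, standing fixed on the plinth; origin at the centre of its underside, 22 mm above the worktop; its front faces its own -x, the lid is hinged along the top of its back wall.
- bin_empty: Wooden pick-and-mix bin with nothing in it, lid shut. Open-topped box 155 deep (x) x 100 wide (y) x 100 mm high, standing fixed on the plinth; origin at the centre of its underside, 22 mm above the worktop; its front faces its own -x, the lid is hinged along the top of its back wall.
- bin_other: Third wooden pick-and-mix bin, full of small oblong cream-coloured sweets, lid shut; to be left shut. Open-topped box 155 deep (x) x 100 wide (y) x 100 mm high, standing fixed on the plinth; origin at the centre of its underside, 22 mm above the worktop; its front faces its own -x, the lid is hinged along the top of its back wall.
- filled_lid (a joint): Lid of the bin just filled. Rad: 0 = shut, level; grows as the front rises; stop at 1.40. 163 x 96 mm, 0.3 kg. Spring and weight drive it shut, about 3 N at the handle. A sprung roller catch under its front bars it between 0.15 and 0 rad: about 10 N down or 14 N up at the handle forces it past; below 0.03 it keeps the lid shut. Starts near 0.14, perched on the catch.
- filled_lid_handle (a point): On the lid of the bin just filled: middle of the brass bow handle of that lid. The bar is 70 mm long (along the bin's x, front to back), 12 mm wide (y), 10 mm high, on a post of 10 mm at each end (29 mm either way); 26 mm free under it. When shut the point lies 120 mm in front of the hinge axis and 34 mm above it. Strong enough to be pressed on.
- filled_lid_hinge (a point): On the lid of the bin just filled: point on the hinge axis of that lid, mid-width; at z = 0.125, 72.5 mm behind the bin's centre. The axis runs along the bin's y.
- empty_lid (a joint): Lid of the empty bin. Rad: 0 = shut, level; grows as the front rises; stop at 1.40. 163 x 96 mm, 0.3 kg. Spring and weight drive it shut, about 3 N at the handle. A sprung roller catch under its front bars it between 0.15 and 0 rad: about 10 N down or 14 N up at the handle forces it past; below 0.03 it keeps the lid shut. Starts shut.
- empty_lid_handle (a point): On the lid of the empty bin: middle of the brass bow handle of that lid. The bar is 70 mm long (along the bin's x, front to back), 12 mm wide (y), 10 mm high, on a post of 10 mm at each end (29 mm either way); 26 mm free under it. When shut the point lies 120 mm in front of the hinge axis and 34 mm above it. Strong enough to be pressed on.
- empty_lid_hinge (a point): On the lid of the empty bin: point on the hinge axis of that lid, mid-width; at z = 0.125, 72.5 mm behind the bin's centre. The axis runs along the bin's y.
- other_lid (a joint): Lid of the third bin. Rad: 0 = shut, level; grows as the front rises; stop at 1.40. 163 x 96 mm, 0.3 kg. Spring and weight drive it shut, about 3 N at the handle. A sprung roller catch under its front bars it between 0.15 and 0 rad: about 10 N down or 14 N up at the handle forces it past; below 0.03 it keeps the lid shut. Starts shut.
- other_lid_handle (a point): On the lid of the third bin: middle of the brass bow handle of that lid. The bar is 70 mm long (along the bin's x, front to back), 12 mm wide (y), 10 mm high, on a post of 10 mm at each end (29 mm either way); 26 mm free under it. When shut the point lies 120 mm in front of the hinge axis and 34 mm above it. Strong enough to be pressed on.
- other_lid_hinge (a point): On the lid of the third bin: point on the hinge axis of that lid, mid-width; at z = 0.125, 72.5 mm behind the bin's centre. The axis runs along the bin's y.
- scoop: Steel scoop lying right of the plinth, 174 x 47 x 16 mm. Bystander, loose; origin under its centre.
- pastille_a: Small round tin left of the plinth, 45 mm across, 19 high. Bystander, loose; origin under its centre.
- pastille_b: Small round tin left of the plinth, 45 mm across, 19 high. Bystander, loose; origin under its centre.
- packet: Flat packet of sweets at the right, 52 x 82 x 18 mm. Bystander, loose; origin under its centre.
- oval_tin_0: Oval tin at the right, 78 x 64 x 20 mm. Bystander, loose; origin under its centre.
- oval_tin_1: Oval tin at the right, 78 x 64 x 20 mm. Bystander, loose; origin under its centre.
- plinth: Low dark wooden plinth, 170 (x) x 340 (y) x 22 mm high, fixed, carrying the three bins side by side 108 mm apart in any order, all with its own yaw, their centres on its middle line; origin at the centre of its underside.

How it is judged:
By the outcome, as a careful person would: the job done as asked, in the order asked, and still so for the second after the job is handed in, while the arm keeps its last pose, push and grip.
It also fails if it takes over 42 s, if anything falls off the work surface, if the arm or the gripper's body presses on something with over 40 N, if the wrist force passes 120 N, or if a joint passes its speed limit or range.

## Working session

There is one attempt and no reset: what is moved stays moved. The work goes in short steps, Python scripts to look and compute and a tool call to move; the robot and the scene stay as the last step left them, time stands still between calls to the robot, and variables do not carry over. Pictures are saved under pics/ and viewed, at most 10 in all, crops included, and the job is handed in when it is done.

Besides the shell and the picture viewer there is one more tool, called after "Request:" as a command line: name --argument value ..., lists and objects as JSON in quotes. arm_command: Moves the arm, as the interface text tells. Shift numbers are shares of 25 cm and turn numbers shares of 180 degrees, none past 1 either way. Its arguments: {"type":"object","properties":{"commands":{"type":"array"},"claw":{"type":"number"},"grip_force":{"type":"number"}},"required":["commands"]}

```bash
mkdir -p pics; python3 - <<'E'
from station import *
import cv2,numpy as np
s=get_state();print({k:np.round(v,3).tolist() for k,v in s.items()})
for c in ["scene","side"]:
    f=grab_frame(c);cv2.imwrite(f"pics/{c}0.png",f[:,:,::-1])
    k=calibration(c);print(c,np.round(k["camera_matrix"],1).tolist(),np.round(k["extrinsics"],3).tolist())
    for n in ["bin_filled","bin_empty","bin_other","plinth","filled_lid_handle","empty_lid_handle","other_lid_handle","filled_lid_hinge","empty_lid_hinge","other_lid_hinge"]:
        print(n,[(np.round(d["uv"]).tolist(),round(d["score"],2)) for d in spot_point(n,c)[:3]])
E
```

```text
{'t': 0.0, 'q': [0.288, 0.359, 0.011, -0.0, -1.224, -0.288], 'qd': [-0.001, -0.002, -0.001, 0.001, 0.0, 0.0], 'joint_efforts': [-0.001, -58.273, 29.306, 6.997, 0.007, -0.0], 'eef_pos': [0.675, -0.0, 0.226], 'ee_rot': [3.14, -0.0, -1.571], 'force': [-0.376, -0.601, -0.139], 'moment': [-0.067, 0.009, -0.037], 'gripper_force': 0.0, 'width': 0.088}
scene [[361.0, 0.0, 321.1], [0.0, 361.0, 204.2], [0.0, 0.0, 1.0]] [[-0.999, -0.035, 0.008, 0.497], [-0.028, 0.637, -0.77, 0.976], [0.022, -0.77, -0.638, 0.914], [0.0, 0.0, 0.0, 1.0]]
bin_filled [([320.0, 250.0], 0.64), ([323.0, 307.0], 0.57)]
bin_empty [([324.0, 308.0], 0.71)]
bin_other [([321.0, 273.0], 0.66)]
plinth [([339.0, 346.0], 0.43)]
filled_lid_handle [([334.0, 216.0], 0.96)]
empty_lid_handle [([343.0, 274.0], 0.94), ([318.0, 162.0], 0.17)]
other_lid_handle [([337.0, 246.0], 0.69)]
filled_lid_hinge [([298.0, 229.0], 0.62)]
empty_lid_hinge [([298.0, 282.0], 0.79)]
other_lid_hinge [([297.0, 259.0], 0.57)]
side [[467.7, 0.0, 322.1], [0.0, 467.7, 198.3], [0.0, 0.0, 1.0]] [[0.608, -0.703, 0.369, -0.121], [-0.794, -0.536, 0.288, -0.46], [-0.004, -0.468, -0.884, 1.568], [0.0, 0.0, 0.0, 1.0]]
bin_filled [([297.0, 187.0], 0.81)]
bin_empty [([254.0, 160.0], 0.48)]
bin_other [([274.0, 170.0], 0.79)]
plinth []
filled_lid_handle [([289.0, 177.0], 0.76), ([325.0, 204.0], 0.6), ([253.0, 161.0], 0.56)]
empty_lid_handle []
other_lid_handle [([260.0, 164.0], 0.75)]
filled_lid_hinge [([308.0, 159.0], 0.59)]
empty_lid_hinge [([264.0, 134.0], 0.45)]
other_lid_hinge [([282.0, 147.0], 0.59)]
```

View pics/scene0.png

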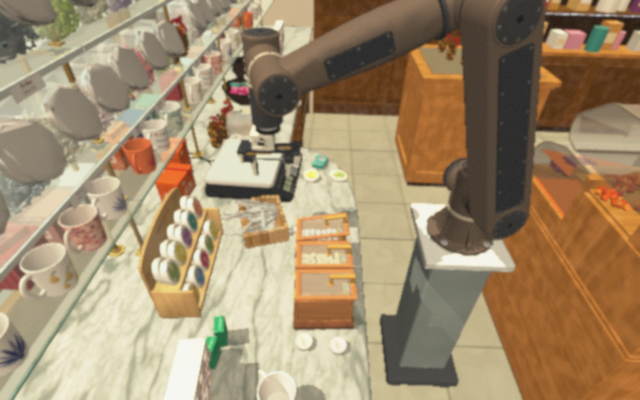

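View pics/side0.png

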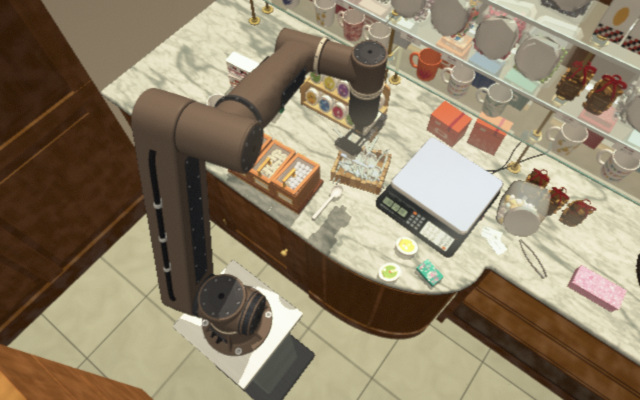

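```bash
cat > h.py <<'E'
from station import *
import cv2,numpy as np
from scipy.optimize import least_squares
def ray(c,uv,k=None):
    k=k or calibration(c);K=k["camera_matrix"];E=np.array(k["extrinsics"])
    x=(uv[0]-K[0][2])/K[0][0];y=(uv[1]-K[1][2])/K[1][1]
    if c=="wrist":
        r=np.hypot(x,y);s=np.sin(r)/max(r,1e-9);d=np.array([x*s,y*s,np.cos(r)])
    else: d=np.array([x,y,1.])
    d=E[:3,:3]@d;return E[:3,3],d/np.linalg.norm(d)
def atz(c,uv,z,k=None):
    o,d=ray(c,uv,k);return o+d*(z-o[2])/d[2]
def proj(c,p,k=None):
    k=k or calibration(c);K=k["camera_matrix"];E=np.array(k["extrinsics"])
    q=E[:3,:3].T@(np.array(p)-E[:3,3])
    if c=="wrist":
        r=np.hypot(q[0],q[1]);th=np.arctan2(r,q[2]);q=np.array([q[0]/r*th,q[1]/r*th,1])
    return np.array([K[0][0]*q[0]/q[2]+K[0][2],K[1][1]*q[1]/q[2]+K[1][2]])
E
python3 - <<'E'
from h import *
for c,l in {"scene":[("fh",(334,216),.175),("eh",(343,274),.159),("oh",(337,246),.159),("fhi",(298,229),.125),("ehi",(298,282),.125),("ohi",(297,259),.125)],
 "side":[("h",(289,177),.159),("h",(325,204),.159),("h",(253,161),.159),("h",(260,164),.159),("fhi",(308,159),.125),("ehi",(264,134),.125),("ohi",(282,147),.125)]}.items():
    for n,uv,z in l: print(c,n,uv,np.round(atz(c,uv,z),3))
E
```

```text
scene fh (334, 216) [0.464 0.139 0.175]
scene eh (343, 274) [0.439 0.353 0.159]
scene oh (337, 246) [0.455 0.251 0.159]
scene fhi (298, 229) [0.576 0.15  0.125]
scene ehi (298, 282) [0.56  0.358 0.125]
scene ohi (297, 259) [0.569 0.275 0.125]
side h (289, 177) [0.464 0.142 0.159]
side h (325, 204) [ 0.456 -0.023  0.159]
side h (253, 161) [0.438 0.286 0.159]
side h (260, 164) [0.443 0.257 0.159]
side fhi (308, 159) [0.58  0.149 0.125]
side ehi (264, 134) [0.567 0.35  0.125]
side ohi (282, 147) [0.562 0.259 0.125]
```

The scene picture has the three bins side by side. The empty one is nearest that camera (lid handle about 343,274), the third is in the middle (337,246), and the filled one is furthest off (334,216). In the side picture the filled bin is the lower right one (289,177), which agrees. Next I move above them and turn the fingers across the handles for a closer look.

Request:
arm_command --commands '[{"tx":-0.1,"ty":0.09,"tz":-0.2,"twist":-0.04},{"tx":-0.2,"ty":0.18,"tz":-0.3,"twist":-0.08},{"tx":-0.3,"ty":0.27,"tz":-0.4,"twist":-0.12},{"tx":-0.42,"ty":0.37,"tz":-0.4,"twist":-0.16},{"tx":-0.54,"ty":0.47,"tz":-0.4,"twist":-0.2},{"tx":-0.64,"ty":0.56,"tz":-0.4,"twist":-0.24},{"tx":-0.72,"ty":0.64,"tz":-0.4,"twist":-0.27},{"tx":-0.8,"ty":0.7,"tz":-0.4,"twist":-0.3}]' --claw 0

```text
t: 1.77
eef_pos: [0.498, 0.2013, 0.3273]
ee_rot: [-3.14, 0.0, -0.622]
force: [0.9, 0.5, 0.1]
width: 0.0401
gripper_force: 0.0
```

Request:
arm_command --commands '[{"twist":-0.04},{"twist":-0.08},{"twist":-0.12},{"twist":-0.16},{"twist":-0.18},{"twist":-0.18},{"twist":-0.18},{"twist":-0.18}]'

```text
invalid input
```

```bash
python3 - <<'E'
from h import *
s=get_state();print({k:np.round(s[k],3).tolist() for k in ["t","q","eef_pos","ee_rot","force"]})
c="wrist";k=calibration(c);f=grab_frame(c);cv2.imwrite("pics/w1.png",f[:,:,::-1])
print(np.round(k["camera_matrix"],1).tolist(),np.round(k["extrinsics"],3).tolist())
for n in ["filled_lid_handle","empty_lid_handle","other_lid_handle","filled_lid_hinge","empty_lid_hinge","other_lid_hinge"]:
    z=.125 if "hinge" in n else (.175 if "filled" in n else .159)
    print(n,[(np.round(d["uv"]).tolist(),round(d["score"],2),np.round(atz(c,d["uv"],z,k),3)) for d in spot_point(n,c)[:3]])
E
```

```text
{'t': 1.767, 'q': [0.749, 0.078, -0.124, -0.0, -1.367, 0.2], 'eef_pos': [0.498, 0.201, 0.327], 'ee_rot': [-3.14, 0.0, -0.622], 'force': [0.876, 0.549, 0.088]}
[[309.7, 0.0, 319.1], [0.0, 309.7, 203.2], [0.0, 0.0, 1.0]] [[-0.583, -0.783, -0.217, 0.558], [-0.813, 0.561, 0.158, 0.16], [-0.002, 0.268, -0.963, 0.485], [0.0, 0.0, 0.0, 1.0]]
filled_lid_handle [([381.0, 186.0], 0.79, array([0.465, 0.148, 0.175])), ([309.0, 239.0], 0.39, array([0.462, 0.242, 0.175]))]
empty_lid_handle []
other_lid_handle [([308.0, 242.0], 0.62, array([0.454, 0.25 , 0.159]))]
filled_lid_hinge [([314.0, 99.0], 0.9, array([0.58 , 0.152, 0.125]))]
empty_lid_hinge [([186.0, 215.0], 0.56, array([0.564, 0.369, 0.125]))]
other_lid_hinge [([242.0, 160.0], 0.57, array([0.574, 0.262, 0.125]))]
```

View pics/w1.png

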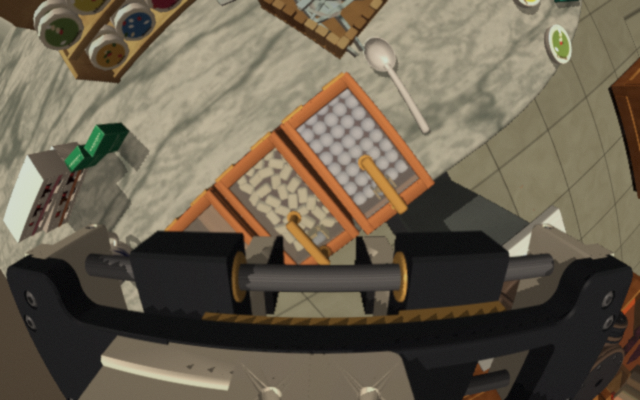

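The wrist picture settles it: round white sweets under the handle at (381,186) are the filled bin, and oblong ones at (308,242) are the third. I will now go above the filled handle.

Request:
arm_command --commands '[{"tx":0.01,"ty":0.1,"tz":0.1,"twist":-0.03},{"tx":0.02,"ty":0.2,"tz":0.2,"twist":-0.06},{"tx":0.026,"ty":0.262,"tz":0.3,"twist":-0.09},{"tx":0.026,"ty":0.262,"tz":0.38,"twist":-0.12},{"tx":0.026,"ty":0.262,"tz":0.44,"twist":-0.15},{"tx":0.026,"ty":0.262,"tz":0.44,"twist":-0.18},{"tx":0.026,"ty":0.262,"tz":0.44,"twist":-0.21},{"tx":0.026,"ty":0.262,"tz":0.44,"twist":-0.22}]' --claw 0

```text
t: 2.78
eef_pos: [0.4672, 0.1421, 0.216]
ee_rot: [3.141, 0.001, 0.066]
force: [0.1, -0.0, 0.0]
width: 0.0001
gripper_force: 0.0
```

```bash
python3 - <<'E'
from h import *
s=get_state();print({k:np.round(s[k],3).tolist() for k in ["t","q","eef_pos","ee_rot","force","width"]})
c="wrist";k=calibration(c);f=grab_frame(c);cv2.imwrite("pics/w2.png",f[:,:,::-1])
for n in ["filled_lid_handle","empty_lid_handle","other_lid_handle","filled_lid_hinge","empty_lid_hinge","other_lid_hinge"]:
    z=.125 if "hinge" in n else (.175 if "filled" in n else .159)
    print(n,[(np.round(d["uv"]).tolist(),round(d["score"],2),np.round(atz(c,d["uv"],z,k),3)) for d in spot_point(n,c)[:3]])
E
```

```text
{'t': 2.783, 'q': [0.699, 0.056, -0.403, 0.0, -1.113, 0.937], 'eef_pos': [0.467, 0.142, 0.216], 'ee_rot': [3.141, 0.001, 0.066], 'force': [0.077, -0.044, 0.019], 'width': 0.0}
filled_lid_handle [([315.0, 232.0], 0.56, array([0.465, 0.146, 0.175])), ([181.0, 228.0], 0.31, array([0.46 , 0.244, 0.175]))]
empty_lid_handle [([83.0, 224.0], 0.73, array([0.446, 0.361, 0.159])), ([92.0, 92.0], 0.72, array([0.564, 0.338, 0.159]))]
other_lid_handle [([182.0, 224.0], 0.58, array([0.457, 0.25 , 0.159]))]
filled_lid_hinge [([312.0, 73.0], 0.98, array([0.577, 0.155, 0.125]))]
empty_lid_hinge [([90.0, 95.0], 0.9, array([0.565, 0.37 , 0.125])), ([188.0, 75.0], 0.25, array([0.575, 0.26 , 0.125]))]
other_lid_hinge [([186.0, 76.0], 0.93, array([0.574, 0.261, 0.125]))]
```

View pics/w2.png

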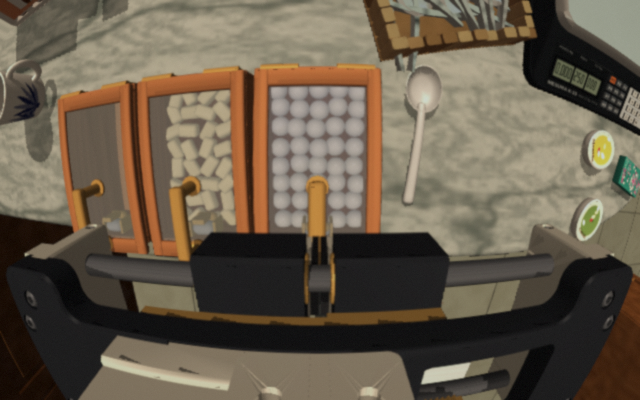

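The fingers stand over the filled lid's bar (about 317,200), lined up with it to within 3 mm. I will press down in steps.

Request:
arm_command --commands '[{"tx":0,"ty":-0.012,"tz":0.06,"twist":0},{"tx":0,"ty":-0.012,"tz":0.11,"twist":0},{"tx":0,"ty":-0.012,"tz":0.13,"twist":0},{"tx":0,"ty":-0.012,"tz":0.145,"twist":0},{"tx":0,"ty":-0.012,"tz":0.155,"twist":0},{"tx":0,"ty":-0.012,"tz":0.165,"twist":0},{"tx":0,"ty":-0.012,"tz":0.17,"twist":0},{"tx":0,"ty":-0.012,"tz":0.17,"twist":0}]'

```text
t: 3.8
eef_pos: [0.4667, 0.1462, 0.1741]
ee_rot: [-3.142, -0.0, 0.063]
force: [-0.2, 0.1, 0.1]
width: 0.0004
gripper_force: 0.0
```

Request:
arm_command --commands '[{"tx":0,"ty":0,"tz":0.01,"twist":0},{"tx":0,"ty":0,"tz":0.02,"twist":0},{"tx":0,"ty":0,"tz":0.025,"twist":0},{"tx":0,"ty":0,"tz":0.03,"twist":0},{"tx":0,"ty":0,"tz":0.035,"twist":0},{"tx":0,"ty":0,"tz":0.035,"twist":0},{"tx":0,"ty":0,"tz":0.035,"twist":0},{"tx":0,"ty":0,"tz":0.035,"twist":0}]'

```text
t: 4.47
eef_pos: [0.4666, 0.1462, 0.1654]
ee_rot: [3.142, -0.0, 0.063]
force: [0.3, 0.2, 0.6]
width: 0.0004
gripper_force: 0.0
```

```bash
python3 - <<'E'
from h import *
s=get_state();print({k:np.round(s[k],4).tolist() for k in ["t","eef_pos","ee_rot","force","width"]})
f=grab_frame("scene")[190:310,250:410];g=grab_frame("wrist")[50:290,180:460]
print([(d["uv"],d["score"]) for d in spot_point("filled_lid_handle","scene")[:1]])
a=cv2.resize(f,(480,360),interpolation=cv2.INTER_CUBIC)
b=cv2.resize(g,(320,274));o=np.zeros((360,800,3),np.uint8);o[:,:480]=a;o[:274,480:]=b
cv2.imwrite("pics/p3.png",o[:,:,::-1])
E
```

```text
{'t': 4.4667, 'eef_pos': [0.4666, 0.1462, 0.1654], 'ee_rot': [3.1416, -0.0001, 0.0629], 'force': [0.3347, 0.1625, 0.6466], 'width': 0.0004}
[([334.3, 222.4], 0.76)]
```

View pics/p3.png

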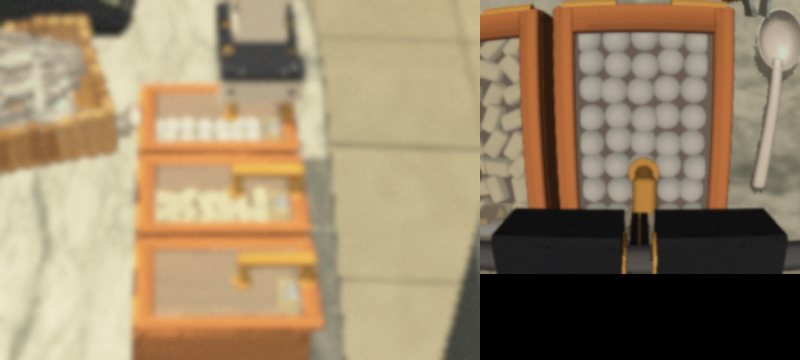

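The shut fingers are on the filled lid's bar, and the lid looks level now (its point moved from row 216 to 222). I will keep pressing until the force shows it is home.

Request:
arm_command --commands '[{"tx":0,"ty":0,"tz":0.004,"twist":0},{"tx":0,"ty":0,"tz":0.008,"twist":0},{"tx":0,"ty":0,"tz":0.012,"twist":0},{"tx":0,"ty":0,"tz":0.014,"twist":0},{"tx":0,"ty":0,"tz":0.014,"twist":0},{"tx":0,"ty":0,"tz":0.014,"twist":0},{"tx":0,"ty":0,"tz":0.014,"twist":0},{"tx":0,"ty":0,"tz":0.014,"twist":0}]'

```text
t: 5.28
eef_pos: [0.4664, 0.1462, 0.1628]
ee_rot: [-3.141, -0.0, 0.063]
force: [-6.0, -0.3, 11.5]
width: 0.0004
gripper_force: 5.5
```

Request:
arm_command --commands '[{"tx":0,"ty":0,"tz":0.002,"twist":0},{"tx":0,"ty":0,"tz":0.004,"twist":0},{"tx":0,"ty":0,"tz":0.005,"twist":0},{"tx":0,"ty":0,"tz":0.006,"twist":0},{"tx":0,"ty":0,"tz":0.006,"twist":0},{"tx":0,"ty":0,"tz":0.006,"twist":0},{"tx":0,"ty":0,"tz":0.006,"twist":0},{"tx":0,"ty":0,"tz":0.006,"twist":0}]'

```text
t: 5.95
eef_pos: [0.4662, 0.1462, 0.162]
ee_rot: [-3.141, -0.0, 0.063]
force: [-10.6, 0.5, 18.5]
width: 0.0004
gripper_force: 9.3
```

18 N at the expected shut height is stiff contact, so the lid is home. Now to lift off and go over to the empty bin's handle, opening the fingers.

Request:
arm_command --commands '[{"tx":0,"ty":0,"tz":-0.12,"twist":0},{"tx":0,"ty":0,"tz":-0.26,"twist":0},{"tx":0,"ty":-0.15,"tz":-0.3,"twist":0},{"tx":-0.01,"ty":-0.31,"tz":-0.3,"twist":0},{"tx":-0.02,"ty":-0.47,"tz":-0.3,"twist":0},{"tx":-0.026,"ty":-0.63,"tz":-0.3,"twist":0},{"tx":-0.026,"ty":-0.78,"tz":-0.3,"twist":0},{"tx":-0.026,"ty":-0.864,"tz":-0.3,"twist":0}]'

```text
t: 6.62
eef_pos: [0.446, 0.3648, 0.235]
ee_rot: [-3.141, -0.0, 0.064]
force: [0.9, 0.6, 0.1]
width: 0.0004
gripper_force: 0.0
```

```bash
python3 - <<'E'
from h import *
s=get_state();print({k:np.round(s[k],4).tolist() for k in ["t","q","eef_pos","ee_rot","force","width"]})
c="wrist";k=calibration(c);f=grab_frame("wrist");g=grab_frame("scene")[190:310,250:410]
cv2.imwrite("pics/p4.png",np.hstack([cv2.resize(f[30:300,140:640],(500,270)),cv2.resize(g,(300,270))[:,:]])[:,:,::-1])
for n in ["filled_lid_handle","empty_lid_handle","other_lid_handle","filled_lid_hinge","empty_lid_hinge","other_lid_hinge"]:
    z=.125 if "hinge" in n else .159
    print(n,[(np.round(d["uv"]).tolist(),round(d["score"],2),np.round(atz(c,d["uv"],z,k),3)) for d in spot_point(n,c)[:2]])
for uv in [d["uv"] for d in spot_point("filled_lid_handle","scene")[:1]]: print(uv,atz("scene",uv,.159))
E
```

```text
{'t': 6.6167, 'q': [1.0249, 0.1914, -0.199, 0.0, -1.18, 0.6104], 'eef_pos': [0.446, 0.3648, 0.235], 'ee_rot': [-3.1413, -0.0002, 0.0645], 'force': [0.9307, 0.6211, 0.0532], 'width': 0.0004}
filled_lid_handle [([543.0, 211.0], 0.85, array([0.46 , 0.15 , 0.159]))]
empty_lid_handle [([326.0, 210.0], 0.61, array([0.449, 0.36 , 0.159]))]
other_lid_handle [([451.0, 212.0], 0.71, array([0.454, 0.255, 0.159])), ([537.0, 91.0], 0.33, array([0.57 , 0.18 , 0.159]))]
filled_lid_hinge [([535.0, 90.0], 0.65, array([0.578, 0.156, 0.125]))]
empty_lid_hinge [([325.0, 68.0], 0.66, array([0.564, 0.368, 0.125])), ([537.0, 93.0], 0.25, array([0.576, 0.152, 0.125]))]
other_lid_hinge [([444.0, 76.0], 0.79, array([0.57 , 0.261, 0.125]))]
[334.6, 220.5] [0.46162905 0.14170322 0.159     ]
```

View pics/p4.png

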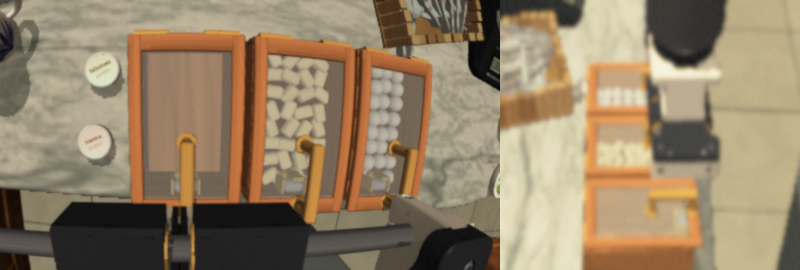

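The empty bin's handle is between the fingers (about 186,160 in the left crop), and the filled lid is level like the others. I will open, go down astride the bar and grip it.

Request:
arm_command --commands '[{"tx":0,"ty":0.016,"tz":0.05,"twist":0},{"tx":0,"ty":0.016,"tz":0.05,"twist":0},{"tx":0,"ty":0.016,"tz":0.05,"twist":0},{"tx":0,"ty":0.016,"tz":0.1,"twist":0},{"tx":0,"ty":0.016,"tz":0.15,"twist":0},{"tx":0,"ty":0.016,"tz":0.15,"twist":0},{"tx":0,"ty":0.016,"tz":0.15,"twist":0},{"tx":0,"ty":0.016,"tz":0.15,"twist":0}]' --claw 0.6 --grip_force 30

```text
t: 7.73
eef_pos: [0.4472, 0.3576, 0.1988]
ee_rot: [-3.141, -0.001, 0.063]
force: [-0.3, 0.2, 0.7]
width: 0.0479
gripper_force: 0.0
```

Request:
arm_command --commands '[{"tx":0,"ty":0,"tz":0.05,"twist":0},{"tx":0,"ty":0,"tz":0.1,"twist":0},{"tx":0,"ty":0,"tz":0.14,"twist":0},{"tx":0,"ty":0,"tz":0.18,"twist":0},{"tx":0,"ty":0,"tz":0.21,"twist":0},{"tx":0,"ty":0,"tz":0.22,"twist":0},{"tx":0,"ty":0,"tz":0.225,"twist":0},{"tx":0,"ty":0,"tz":0.225,"twist":0}]'

```text
t: 8.4
eef_pos: [0.4469, 0.3574, 0.1416]
ee_rot: [3.141, -0.0, 0.063]
force: [1.1, -0.1, -0.7]
width: 0.0526
gripper_force: 0.0
```

Request:
arm_command --commands '[{"tx":0,"ty":0,"tz":0,"twist":0},{"tx":0,"ty":0,"tz":0,"twist":0},{"tx":0,"ty":0,"tz":0,"twist":0},{"tx":0,"ty":0,"tz":0,"twist":0},{"tx":0,"ty":0,"tz":0,"twist":0},{"tx":0,"ty":0,"tz":0,"twist":0},{"tx":0,"ty":0,"tz":0,"twist":0},{"tx":0,"ty":0,"tz":0,"twist":0}]' --claw 0 --grip_force 30

```text
t: 9.07
eef_pos: [0.4468, 0.3589, 0.1418]
ee_rot: [-3.139, -0.001, 0.063]
force: [-2.0, 5.1, -1.8]
width: 0.0119
gripper_force: 30.0
```

Gripped: 11.9 mm opening on the 12 mm bar. I will follow the arc about the hinge, first to 20 degrees.

Request:
arm_command --commands '[{"tx":0.007,"ty":0,"tz":-0.02,"twist":0},{"tx":0.014,"ty":0,"tz":-0.041,"twist":0},{"tx":0.023,"ty":0,"tz":-0.061,"twist":0},{"tx":0.032,"ty":0,"tz":-0.081,"twist":0},{"tx":0.043,"ty":0,"tz":-0.1,"twist":0},{"tx":0.053,"ty":0,"tz":-0.118,"twist":0},{"tx":0.065,"ty":0,"tz":-0.136,"twist":0},{"tx":0.077,"ty":0,"tz":-0.154,"twist":0}]' --grip_force 40

```text
t: 9.73
eef_pos: [0.4651, 0.36, 0.1791]
ee_rot: [-3.14, 0.001, 0.063]
force: [-0.8, 7.6, -8.8]
width: 0.0115
gripper_force: 40.0
```

Request:
arm_command --commands '[{"tx":0.014,"ty":0.004,"tz":-0.018,"twist":0},{"tx":0.027,"ty":0.004,"tz":-0.034,"twist":0},{"tx":0.042,"ty":0.004,"tz":-0.05,"twist":0},{"tx":0.057,"ty":0.004,"tz":-0.065,"twist":0},{"tx":0.09,"ty":0.004,"tz":-0.094,"twist":0},{"tx":0.125,"ty":0.004,"tz":-0.119,"twist":0},{"tx":0.143,"ty":0.004,"tz":-0.131,"twist":0},{"tx":0.162,"ty":0.004,"tz":-0.142,"twist":0}]'

```text
t: 10.4
eef_pos: [0.505, 0.3624, 0.2143]
ee_rot: [-3.138, 0.003, 0.063]
force: [-6.3, 10.2, -6.3]
width: 0.0117
gripper_force: 40.0
```

Request:
arm_command --commands '[{"tx":0.02,"ty":0,"tz":-0.009,"twist":0},{"tx":0.039,"ty":0,"tz":-0.018,"twist":0},{"tx":0.06,"ty":0,"tz":-0.026,"twist":0},{"tx":0.08,"ty":0,"tz":-0.034,"twist":0},{"tx":0.1,"ty":0,"tz":-0.04,"twist":0},{"tx":0.122,"ty":0,"tz":-0.046,"twist":0},{"tx":0.122,"ty":0,"tz":-0.046,"twist":0},{"tx":0.122,"ty":0,"tz":-0.046,"twist":0}]'

```text
t: 11.07
eef_pos: [0.5352, 0.3644, 0.2258]
ee_rot: [-3.139, 0.003, 0.063]
force: [-5.9, 8.7, -2.5]
width: 0.0116
gripper_force: 40.0
```

```bash
python3 - <<'E'
from h import *
s=get_state();print({k:np.round(s[k],4).tolist() for k in ["t","eef_pos","ee_rot","force","moment","width"]})
p=s["eef_pos"]+np.array([0,0,.019]);H=np.array([.5645,.3685,.125]);yw=.068
x=(H-p)[:2]@[np.cos(yw),np.sin(yw)];z=p[2]-.125
print("x,z",x,z,"r",np.hypot(x,z),np.hypot(.12,.034),"angle",np.degrees(np.arctan2(z,x)-np.arctan2(.034,.12)))
for th in (50,55,60,65):
  t=np.radians(th)
  P=lambda a,b,h:H+np.array([np.cos(yw),np.sin(yw),0])*-(a*np.cos(t)-h*np.sin(t))+np.array([-np.sin(yw),np.cos(yw),0])*b+np.array([0,0,a*np.sin(t)+h*np.cos(t)])
  for c in ("scene","wrist","side"): print(th,c,[np.round(proj(c,P(a,b,h))).tolist() for a,b,h in ((.163,.048,0),(.163,-.048,0),(.155,0,.034),(.085,0,.034))])
for c,r in (("scene",(180,310,230,430)),("wrist",(0,320,120,520)),("side",(100,230,200,360))):
    f=grab_frame(c);a,b,d,e=r;o=cv2.resize(f[a:b,d:e],None,fx=(s:=min(800/(e-d),600/(b-a))),fy=s,interpolation=3)
    cv2.imwrite(f"pics/l_{c}.png",o[:,:,::-1])
    print(c,[(d["uv"],round(d["score"],2)) for d in spot_point("empty_lid_handle",c)[:2]])
E
```

```text
{'t': 11.0667, 'eef_pos': [0.5352, 0.3644, 0.2258], 'ee_rot': [-3.1386, 0.0027, 0.0632], 'force': [-5.9394, 8.7357, -2.4538], 'moment': [3.1124, 2.6036, -0.1327], 'width': 0.0116}
x,z 0.02948045184400858 0.11984477151487458 r 0.12341744730944407 0.12472369462135091 angle 60.361080496964014
50 scene [[338.0, 268.0], [336.0, 239.0], [325.0, 249.0], [306.0, 263.0]]
50 wrist [[241.0, 375.0], [394.0, 375.0], [317.0, 362.0], [317.0, 243.0]]
50 side [[226.0, 125.0], [248.0, 138.0], [242.0, 122.0], [252.0, 123.0]]
55 scene [[334.0, 265.0], [331.0, 237.0], [320.0, 247.0], [303.0, 263.0]]
55 wrist [[235.0, 373.0], [400.0, 373.0], [316.0, 352.0], [317.0, 232.0]]
55 side [[228.0, 121.0], [250.0, 134.0], [244.0, 119.0], [253.0, 121.0]]
60 scene [[329.0, 263.0], [327.0, 235.0], [314.0, 246.0], [300.0, 263.0]]
60 wrist [[229.0, 368.0], [406.0, 368.0], [316.0, 339.0], [317.0, 220.0]]
60 side [[230.0, 118.0], [252.0, 130.0], [246.0, 115.0], [255.0, 120.0]]
65 scene [[324.0, 262.0], [322.0, 233.0], [309.0, 245.0], [297.0, 262.0]]
65 wrist [[221.0, 360.0], [412.0, 360.0], [316.0, 320.0], [317.0, 207.0]]
65 side [[232.0, 114.0], [254.0, 126.0], [248.0, 112.0], [256.0, 118.0]]
scene []
wrist [([318.6, 272.1], 0.65)]
side [([252.0, 118.5], 0.58)]
```

View pics/l_scene.png

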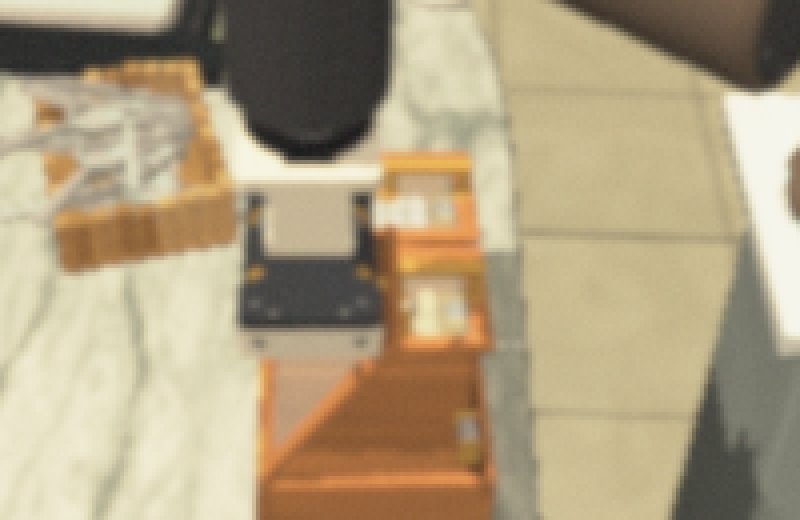

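View pics/l_wrist.png

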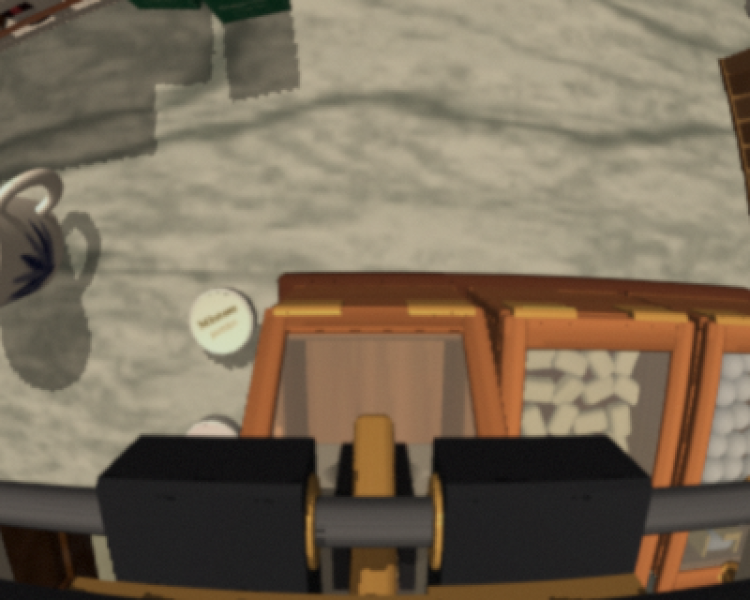

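Both crops fit about 60 degrees: the bar is still between the pads, and its rear end at wrist pixel (320,221) is predicted at 220. I will check the angle once more with the lid's edge line in the scene picture, and check the bystanders.

```bash
python3 - <<'E'
from h import *
H=np.array([.5645,.3685,.125]);yw=.068
def P(t,a,b,h): return H+np.array([np.cos(yw),np.sin(yw),0])*-(a*np.cos(t)-h*np.sin(t))+np.array([-np.sin(yw),np.cos(yw),0])*b+np.array([0,0,a*np.sin(t)+h*np.cos(t)])
for th in (50,55,60,65):
    t=np.radians(th)
    for h in (-.003,.003):
        l=[proj("scene",P(t,a,.048,h)) for a in (0,.163)]
        print(th,h,np.round(l,1).tolist(),"slope",round((l[1]-l[0])[1]/(l[1]-l[0])[0],2), "wrist bar rear top/bot",[np.round(proj("wrist",P(t,.085,0,q)))[1] for q in (.029,.039)])
g=get_state();print(np.round(g["eef_pos"],4),np.round(g["force"],2))
E
```

```text
50 -0.003 [[296.5, 300.6], [339.4, 268.3]] slope -0.75 wrist bar rear top/bot [np.float64(246.0), np.float64(239.0)]
50 0.003 [[294.7, 299.7], [337.5, 267.3]] slope -0.76 wrist bar rear top/bot [np.float64(246.0), np.float64(239.0)]
55 -0.003 [[296.5, 300.6], [334.9, 265.9]] slope -0.9 wrist bar rear top/bot [np.float64(237.0), np.float64(227.0)]
55 0.003 [[294.6, 299.8], [332.9, 265.0]] slope -0.91 wrist bar rear top/bot [np.float64(237.0), np.float64(227.0)]
60 -0.003 [[296.6, 300.5], [330.0, 263.8]] slope -1.1 wrist bar rear top/bot [np.float64(226.0), np.float64(214.0)]
60 0.003 [[294.6, 299.8], [327.9, 263.0]] slope -1.11 wrist bar rear top/bot [np.float64(226.0), np.float64(214.0)]
65 -0.003 [[296.6, 300.4], [324.8, 261.9]] slope -1.37 wrist bar rear top/bot [np.float64(214.0), np.float64(200.0)]
65 0.003 [[294.5, 299.9], [322.5, 261.3]] slope -1.38 wrist bar rear top/bot [np.float64(214.0), np.float64(200.0)]
[0.5351 0.3643 0.2258] [-5.09  9.45 -2.72]
```

```bash
python3 -c "
from station import *
print(job_done())"
```

```text
the job is handed in; nothing more can be done
None
```

The filled bin's lid is pressed home, and the arm is holding the empty bin's lid at about 60 degrees; my angle checks gave roughly 57 to 61. I never touched the third bin or the loose items, and handed in about 12 s into the 42 s limit.

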